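Hold the lamp burn-in cabinet's door open on its stay

ROBOT

A 6-joint arm with a two-finger parallel gripper is mounted at the origin on the work surface. World frame = base frame: x ahead of the robot, y to its left, z up, the work surface at z = 0. Lengths are in m, angles in rad, forces in N, time in s.
With the tool pointing down it reaches from about 0.25 to 0.725 m from the base axis. Payload 4 kg.
Tool frame: the origin (TCP) lies midway between the tips of the shut fingers; the grasp point (between the pads) lies 19 mm behind it; z points along the fingers, y is the line along which they close (so a half turn about z gives the same grasp; the last joint's range is limited). The gripper opens to 85 mm and grips with 20 to 120 N. Pads are 22 mm wide; open, the fingers measure 114 mm over their backs; the gripper's body (76 mm by 85 mm) begins 54 mm behind the grasp point. The pads swing forward as they close: fully open they stand 13 mm farther back than shut.
Start: joints at [1.115, 0.241, 0.005, 1.335, 0, 1.571], TCP at [0.22, 0.449, 0.231] pointing down, gripper open.
Joint ranges: [-2.72, 2.72], [-1.05, 1.87], [-1.09, 1.28], [-1.99, 2.15], [-1.42, 1.44], [-3.14, 3.14]. Speed limits (rad/s): [2.79, 2.79, 3.14, 3.14, 3.14, 3.14].

INTERFACE

Orientations are given as a unit quaternion [x, y, z, w].
In Python, from workcell import get_obs, camera, job_done, silhouettes gives the robot as it stands. The module is installed in compiled form; this text tells all that it offers.
- The arm moves only by the tool drive_tool, never from a script. Its argument "increments" is a list of rows, each a list of 3 entries, a list of its own where there are three numbers: the shift along the world's x, y, z in mm, then the turn, a rotation vector about the world's x, y, z in degrees, then the opening, from 0 (shut) to 1 (fully open). A call has 1 to 8 rows; each row shifts and turns the commanded pose from where the row before left it; what a row does not reach is not made up. A row lasts 1/12 s, in which the tool goes at most 41.7 mm and 7.16 degrees, less where a joint would pass 70% of its speed; a pose out of reach is approached as far as the arm can. A call is refused whole if a number of a shift passes 41.7 or a number of a turn 7.16, either way. A call with a gripper value outside its range is refused whole. The fingers move at their own pace and stop on an object; the grip force is fixed at half the most. Time passes only in rows, so rows that do not move let the fingers close. It gives the time, the measured TCP pose, the force, the opening and the grip force at its end, in the units of the state.
- get_obs(): the state, without advancing time (a new reading comes with each control period).
- camera(name): name is "scene" or "top"; returns a dict with "image" (420x560x3 uint8, red, green, blue), "K" (3x3 intrinsics, pixels), "view" (4x4, takes a point from world to camera coordinates). Camera axes: x right, y down, z forward; pixel columns grow to the right and rows downward; lengths in m; the calibration is good to about 2 mm. A picture is of the moment at which its call begins. There is no depth.
- job_done(): hands the job in; it is judged then, once.
Trained networks look in a picture, given as the dict that the camera call returned (one of the last four; its "shot" number tells which), for a name from the list of things; names that differ only in an ending like _2 or _b are one class to them, and where a whole thing is asked for, a point or a joint stands for the part that bears it (a point fixed in the world has none). Each returns a list of dicts, best first, with "conf" (0 to 1); they miss things now and then, are a little off and sometimes report something else, mostly with a low value. They report only what shows in the picture. A call takes as long as a camera call.
- silhouettes(query, picture): "region" (420x560 bool, what is visible of it) and "bbox" ([left, top, right, bottom] in pixels, round what is visible of it).
The state is a dict: "clock": time; "joint_pos": joint angles; "joint_vel": joint speeds; "tau": joint torques, N m; "eef_pos": TCP position; "tool_rot": TCP orientation; "ft_force": force on the tool from outside, world axes, zero at the start; "ft_torque": the same for the moment, N m; "grip_width": finger opening in m; "grasp_force": force on a finger pad.
Only numpy, scipy, OpenCV 4.12 (cv2) and the standard library are available. Lean on these libraries where they do the work, as an engineer would, in place of code of your own. Each camera call takes 0.05 s, during which the arm holds its last target. There are 200 camera calls.

TASK

Draw the burn-in cabinet's door open by the knob of its stay bar and drop the bar's third hole, counted from its pivot pin on the door, over the peg on the cabinet's top, so that the bar lies flat and fully home and holds the door open. The peg's bracket is adjustable, so feel for the peg gently and never force the bar down or drag it hard against the peg; let go at the end and leave everything else on the bench and the cabinet where it is.

Things in the scene. Friction and masses are not known exactly. Their poses are not given: they have to be found in the camera images.
- cabinet: Fixed white sheet-metal cabinet, 240 deep (x) by 380 wide (y) by 130 mm high; origin at the centre of its underside, front towards its own -x. Its flat top carries the peg's bracket at the front and two loose small things at the right rear.
- door (a joint): Door angle in rad, 0 = shut, growing to 1.3 as the door opens out to the cabinet's -x side (clockwise from above). Aluminium frame 300 wide, 18 mm thick, with a window, top edge level with the cabinet's top, hinged at the front left. A spring shuts it when let go (0.25 N m when shut, 0.43 N m at 0.7 rad).
- hinge (a point): Point on the door's vertical hinge axis at the height of the cabinet's top: at (-129, 170, 130) mm in the cabinet's frame.
- stay_pin (a point): Pivot pin of the stay on the door's top edge, 165 mm from the hinge axis along the door, 3 mm above the cabinet's top (the bar's underside). With the door shut it is at (-129, 5, 133) mm in the cabinet's frame.
- swivel (a joint): Swing of the stay bar about the upright pivot pin, rad: 0 = square to the door (pointing to the cabinet's +x when the door is shut), growing anticlockwise from above; free from -0.6 to 1.35. The bar's direction in the cabinet's frame is swivel minus door.
- stay: Flat steel bar 254 long, 24 wide, 5 mm thick with four 11 mm holes and a black knob at its free end. Origin at the pivot pin on the underside, x along the bar to the knob, z up. Hole centres at x = 86, 116, 146 (the third) and 176 mm. Lifted at the knob it tilts about the pivot up to 0.9 rad and falls back by its weight, 0.12 to 0.2 kg; free, it lies level, 3 mm clear of the cabinet's top.
- hole3 (a point): Centre of the bar's third hole, on its underside, 146 mm from the pivot pin.
- stay_knob (a point): Middle of the black round knob (19 mm dia.) at x = 222 mm on the bar, 26 mm above the bar's underside. The knob spans 8 to 39 mm above the underside on a thinner neck, so it can be pinched from above.
- peg_place (a point): Middle of the peg's range, on top of the bracket plate (3 mm above the cabinet's top), at (-90, -15, 133) mm in the cabinet's frame. The bracket (50 x 34 mm rubber-faced plate, flat-topped steel peg 8 mm dia., 9 mm high above it) is clamped in a slot: the peg stands up to 7 mm before or behind this point along the cabinet's x, and on it in y. Bar home: it lies flat on the plate, at this height.
- diffuser: White disc, 60 dia., 6 mm high, loose on the cabinet's top at about (80, -140) mm; leave alone. Origin: underside centre, as for all below.
- led_driver: White block 50 x 34 x 24 mm, loose on the cabinet's top at about (0, -150) mm; leave alone.
- par_lamp: White reflector lamp, 94 dia., 86 mm high, standing on the bench at the left; leave alone.
- heat_sink: Finned aluminium lamp housing, 90 dia., 64 mm high, on the bench at the right; leave alone.
- solder_spool: Solder spool, 54 dia., 48 mm high, on the bench at the right; leave alone.
- screwdriver: Screwdriver, 200 mm long, lying on the bench at the left; leave alone.
- pliers: Pliers with green handles, about 160 mm long, lying on the bench at the right; leave alone.

How it is judged:
On the way, in this order (a step that is already met when the one before it is completed fails the run):
1. the bar is lifted and the door drawn open past 0.45 rad (value of joint door above 0.45 rad and angle between stay's own z axis and vertical above 0.04 rad), for 0.1 s.
2. the bar lies flat with its third hole over the peg (angle between stay's own z axis and vertical below 0.02 rad and horizontal distance between hole3 and peg_place below 0.01 m), for 0.2 s.
At the end, for the whole second after the job is handed in: The stay bar lies flat (tilt under 0.02 rad), its third hole within 10 mm of the middle of the peg's range, pulling on the peg by the door's spring; the door is held open beyond 0.45 rad, all at rest and let go (all of step 2 and value of joint door above 0.45 rad and contact force between stay and cabinet above 0.3 N and linear speed of stay below 0.01 m/s); the robot touches nothing.
It fails at once if the bar is forced against the peg or its bracket with more than 30 N (contact force between stay and cabinet above 30 N).
It fails at once if a bystander on the bench or the cabinet is moved more than 20 mm (distance of any of diffuser, led_driver, par_lamp, heat_sink, solder_spool, screwdriver, pliers from where it was at the start of the episode above 0.02 m).
It also fails if it takes over 58 s, if anything falls off the work surface, if the arm or the gripper's body presses on something with over 40 N, if the wrist force passes 120 N, or if a joint passes its speed limit or range.

## Working session

There is one attempt and no reset: what is moved stays moved. The work goes in short steps, Python scripts to look and compute and a tool call to move; the robot and the scene stay as the last step left them, time stands still between calls to the robot, and variables do not carry over. Pictures are saved under pics/ and viewed, at most 10 in all, crops included, and the job is handed in when it is done.

Besides the shell and the picture viewer there is one more tool, called after "Emit:" in YAML: its name, and indented under it one key for each argument. drive_tool: Moves the arm, as the interface text tells. Its arguments: {"type":"object","properties":{"increments":{"type":"array"}},"required":["increments"]}

```bash
mkdir -p pics
cat > h.py <<'E'
import numpy as np, cv2
from workcell import get_obs, camera, job_done, silhouettes
def px(c,p):
    q=c["view"]@np.append(p,1); u=c["K"]@q[:3]; return u[:2]/u[2]
def at_z(c,uv,z):
    R=c["view"][:3,:3];t=c["view"][:3,3]; o=-R.T@t; d=R.T@np.linalg.inv(c["K"])@np.array([uv[0],uv[1],1.])
    return o+d*(z-o[2])/d[2]
def save(c,n): cv2.imwrite("pics/"+n,c["image"][:,:,::-1])
E
python3 - <<'E'
from h import *
o=get_obs();print(o)
for n in("scene","top"):
    c=camera(n);save(c,n+"0.png");print(n,c["K"].round(1).tolist(),c["view"].round(3).tolist())
    for q in("stay","cabinet","stay_knob","door"):
        for s in silhouettes(q,c)[:2]:
            print(q,s["conf"],s["bbox"],np.argwhere(s["region"]).mean(0)[::-1].round(1))
E
```

```text
{'clock': 0.0, 'joint_pos': array([ 1.11501340e+00,  2.41408856e-01,  3.70716106e-03,  1.33521694e+00,
       -2.27670045e-08,  1.57080483e+00]), 'joint_vel': array([-0.00114077,  0.00157003, -0.00023466,  0.0004811 ,  0.00070125,
       -0.00026437]), 'tau': array([ 6.42206851e-05, -3.72318542e+01,  2.52407241e+01,  1.69821252e-02,
        1.80247725e-04, -8.14263537e-07]), 'eef_pos': array([0.21979768, 0.44837684, 0.23040852]), 'tool_rot': array([ 2.25928022e-01,  9.74143420e-01, -1.03372082e-03, -2.39724552e-04]), 'ft_force': array([-0.05961029,  0.17783427, -0.70249922]), 'ft_torque': array([ 0.02298601,  0.04106704, -0.01120132]), 'grasp_force': 0.0, 'grip_width': 0.08540099479279388}
scene [[513.9, 0.0, 283.2], [0.0, 513.9, 208.3], [0.0, 0.0, 1.0]] [[0.503, 0.864, 0.002, -0.257], [0.739, -0.429, -0.52, -0.335], [-0.449, 0.263, -0.854, 1.707], [0.0, 0.0, 0.0, 1.0]]
stay 0.67 [251.7, 202.7, 347.8, 226.5] [299.8 211.4]
cabinet 0.93 [202.5, 167.4, 370.2, 339.7] [286.  246.4]
stay_knob 0.89 [250.2, 195.6, 346.3, 224.7] [300.1 211.5]
door 0.67 [250.4, 198.0, 347.7, 224.8] [300.7 211.7]
door 0.62 [211.1, 171.4, 345.3, 236.1] [282.1 208.1]
top [[507.4, 0.0, 280.6], [0.0, 507.4, 201.4], [0.0, 0.0, 1.0]] [[0.016, -1.0, 0.021, -0.047], [-0.986, -0.019, -0.165, 0.528], [0.166, -0.018, -0.986, 1.525], [0.0, 0.0, 0.0, 1.0]]
stay 0.51 [397.9, 242.1, 423.5, 272.2] [407.3 256.2]
cabinet 0.75 [218.1, 119.8, 358.6, 229.2] [283.9 174.6]
cabinet 0.21 [392.4, 243.7, 423.7, 269.6] [407.2 256.9]
stay_knob 0.93 [230.5, 147.5, 297.4, 216.2] [264.7 183.6]
stay_knob 0.72 [217.5, 120.5, 358.6, 223.7] [283.9 174.7]
door 0.56 [228.5, 154.8, 335.5, 226.1] [277.9 201.7]
```

Run:
```python
import cv2
a=cv2.imread("pics/top0.png")[100:250,190:390]
cv2.imwrite("pics/topc.png",cv2.resize(a,None,fx=4,fy=4,interpolation=cv2.INTER_CUBIC))
a=cv2.imread("pics/scene0.png")[150:350,190:390]
cv2.imwrite("pics/scenec.png",cv2.resize(a,None,fx=3,fy=3,interpolation=cv2.INTER_CUBIC))
```

```text
(no output)
```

View pics/topc.png

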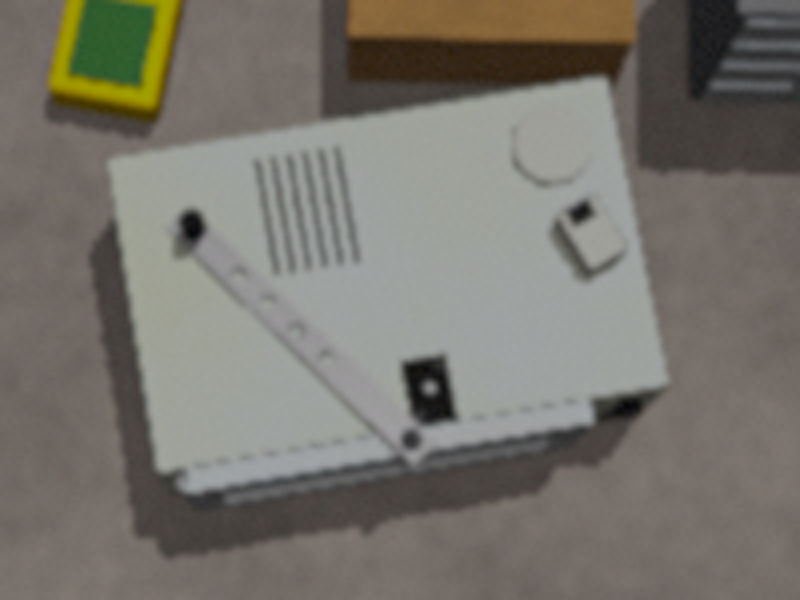

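View pics/scenec.png

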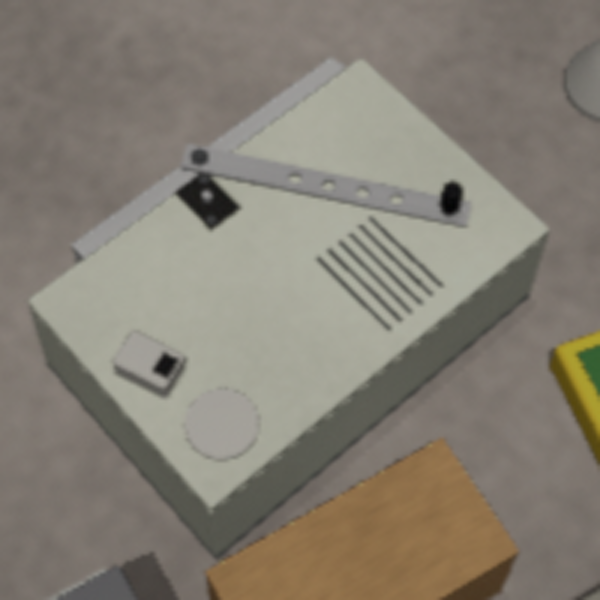

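View pics/scene0.png

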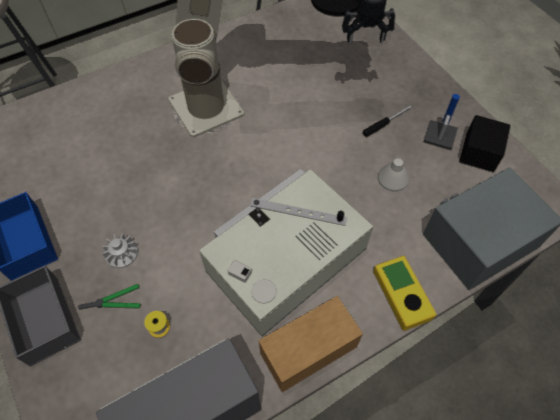

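The top view shows the cabinet's top corners at crop (108,160), (608,75), (668,385) and (158,470), the knob near (192,222), the pin at (412,438) and the peg at (430,387). The scene crop shows the same points, with the knob at (452,198), the pin at (200,157) and the peg at (207,195). Next I fit the pose.

```bash
cat > fit.py <<'E'
from h import *
from scipy.optimize import least_squares
ct=camera("top");cs=camera("scene")
T=lambda u,v:(190+u/4,100+v/4); S=lambda u,v:(190+u/3,150+v/3)
loc=[(120,190,130),(120,-190,130),(-120,-190,130),(-120,190,130),(-129,5,138)]
ot=[T(108,160),T(608,75),T(668,385),T(158,470),T(412,438)]
os_=[S(548,230),S(210,508),S(30,300),S(362,58),S(200,155)]
def W(p,l):
    c,s=np.cos(p[2]),np.sin(p[2]);return np.array([p[0]+c*l[0]-s*l[1],p[1]+s*l[0]+c*l[1],l[2]])
def res(p,full=False):
    r=[]
    for l,a,b in zip(loc,ot,os_):
        w=W(p,np.array(l)/1000); r+=list(px(ct,w)-a)+list(px(cs,w)-b)
    return np.array(r)
f=least_squares(res,[.55,0,0]);print(f.x,f.fun.round(1))
p=f.x
for n,l in dict(hinge=(-129,170,130),pin=(-129,5,133),peg=(-90,-15,133)).items():print(n,W(p,np.array(l)/1000))
print("peg top seen",at_z(ct,T(430,385),.142),at_z(cs,S(207,193),.142))
print("knob",at_z(ct,T(192,222),.159),at_z(cs,S(452,198),.159))
E
python3 fit.py
```

```text
[ 0.6169704  -0.05135282  0.18846033] [-0.7 -1.3  0.4 -0.6 -0.7 -0.2 -0.5  0.3 -0.1 -0.4 -1.6 -0.3 -0.6  0.
 -0.6 -0.5 -0.7 -0.  -0.6  0.8]
hinge [0.45840555 0.09146941 0.13      ]
pin [ 0.48931776 -0.07060908  0.133     ]
peg [ 0.53137415 -0.08294844  0.133     ]
peg top seen [ 0.52790209 -0.08520667  0.142     ] [ 0.52720871 -0.08248403  0.142     ]
knob [0.64167501 0.08976419 0.159     ] [0.64486821 0.09030103 0.159     ]
```

Emit:
drive_tool:
  increments:
    - [[35, -30, 0], [0, 0, 6], 1]
    - [[35, -30, 0], [0, 0, 6], 1]
    - [[35, -30, 0], [0, 0, 6], 1]
    - [[35, -30, 0], [0, 0, 6], 1]
    - [[35, -30, 0], [0, 0, 6], 1]
    - [[35, -30, 0], [0, 0, 6], 1]

```text
clock: 1.1
eef_pos: [0.4055, 0.2901, 0.2315]
tool_rot: [-0.079, 0.997, 0.0, 0.0]
ft_force: [0.2, 0.7, 0.0]
grip_width: 0.0855
grasp_force: 0.0
```

Emit:
drive_tool:
  increments:
    - [[35, -30, 0], [0, 0, 6], 1]
    - [[35, -30, 0], [0, 0, 6], 1]
    - [[35, -30, 0], [0, 0, 6], 1]
    - [[35, -30, 0], [0, 0, 6], 1]
    - [[35, -30, 0], [0, 0, 6], 1]
    - [[35, -30, 0], [0, 0, 6], 1]
    - [[3, 2, 0], [0, 0, 0.5], 1]
    - [[0, 0, 0], [0, 0, 0], 1]

```text
clock: 1.77
eef_pos: [0.5985, 0.129, 0.2301]
tool_rot: [-0.383, 0.924, 0.0, -0.0]
ft_force: [0.2, -0.0, -0.3]
grip_width: 0.0854
grasp_force: 0.0
```

Run:
```python
from h import *
from scipy.spatial.transform import Rotation as R
o=get_obs();print(o["joint_pos"].round(3),o["eef_pos"].round(4));print(R.from_quat(o["tool_rot"]).as_matrix().round(3))
```

```text
[ 0.212  0.471  0.334  1.435  0.    -0.573] [0.5985 0.129  0.2301]
[[-0.707 -0.707 -0.001]
 [-0.707  0.707  0.   ]
 [ 0.001  0.001 -1.   ]]
```

Emit:
drive_tool:
  increments:
    - [[22, -20, -20], [0, 0, 1.3], 1]
    - [[22, -19, -20], [0, 0, 0], 1]
    - [[0, 0, 0], [0, 0, 0], 1]

```text
clock: 2.02
eef_pos: [0.6408, 0.0895, 0.1861]
tool_rot: [-0.394, 0.919, 0.0, -0.003]
ft_force: [-0.8, 0.6, -1.0]
grip_width: 0.0852
grasp_force: 0.0
```

Run:
```python
from h import *
o=get_obs();print(o["joint_pos"].round(3),o["eef_pos"].round(4),o["ft_force"].round(2))
for n in("top","scene"):
    c=camera(n);save(c,n+"1.png");u=px(c,o["eef_pos"]);print(n,u, "knob exp",px(c,[.643,.09,.159]))
    a=c["image"][:,:,::-1];x,y=map(int,px(c,[.643,.09,.159]));a=a[max(0,y-60):y+60,x-60:x+60]
    cv2.imwrite(f"pics/{n}1c.png",cv2.resize(a,None,fx=4,fy=4,interpolation=cv2.INTER_CUBIC))
cv2.imwrite("pics/both1.png",np.hstack([cv2.resize(cv2.imread(f"pics/{n}1c.png"),(400,400)) for n in("top","scene")]))
```

```text
[ 0.14   0.564  0.373  1.386 -0.002 -0.67 ] [0.6408 0.0895 0.1861] [-0.8   0.58 -0.97]
top [237.47934514 153.37826394] knob exp [237.93216276 155.05521369]
scene [340.57374596 209.42422771] knob exp [340.16130733 215.50355553]
```

View pics/both1.png

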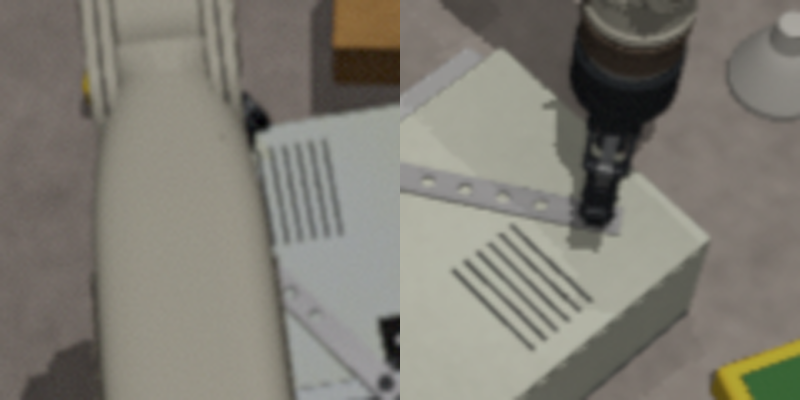

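The top view is blocked by the arm. The scene view shows the fingers straddling the knob at the bar's end, so I go down and grip.

Emit:
drive_tool:
  increments:
    - [[1, 0, -15], [0, 0, 0], 1]
    - [[0, 0, -15], [0, 0, 0], 1]
    - [[0, 0, -10], [0, 0, 0], 1]
    - [[0, 0, 0], [0, 0, 0], 1]
    - [[0, 0, 0], [0, 0, 0], 1]

```text
clock: 2.53
eef_pos: [0.6411, 0.093, 0.1518]
tool_rot: [-0.396, 0.918, 0.0, -0.0]
ft_force: [0.3, 0.1, 0.6]
grip_width: 0.0852
grasp_force: 0.0
```

Emit:
drive_tool:
  increments:
    - [[0, 0, 0], [0, 0, 0], 0.5]
    - [[0, 0, 0], [0, 0, 0], 0.3]
    - [[0, 0, 0], [0, 0, 0], 0.2]
    - [[0, 0, 0], [0, 0, 0], 0.1]
    - [[0, 0, 0], [0, 0, 0], 0]
    - [[0, 0, 0], [0, 0, 0], 0]
    - [[0, 0, 0], [0, 0, 0], 0]
    - [[0, 0, 0], [0, 0, 0], 0]

```text
clock: 3.2
eef_pos: [0.6421, 0.0919, 0.1514]
tool_rot: [-0.395, 0.919, -0.0, 0.0]
ft_force: [0.2, -0.3, 0.3]
grip_width: 0.0164
grasp_force: 58.5
```

The grip sits high on the knob at 16.4 mm wide, so I regrip about 7 mm lower.

Emit:
drive_tool:
  increments:
    - [[0, 0, 0], [0, 0, 0], 0.6]
    - [[0, 0, 0], [0, 0, 0], 0.6]
    - [[0, 0, 0], [0, 0, 0], 0.6]
    - [[1, -1, -4], [0, 0, 0], 0.6]
    - [[0, 0, -3], [0, 0, 0], 0.6]
    - [[0, 0, 0], [0, 0, 0], 0.6]

```text
clock: 3.7
eef_pos: [0.6424, 0.0907, 0.1431]
tool_rot: [-0.395, 0.919, 0.0, -0.001]
ft_force: [-0.6, -0.9, -0.3]
grip_width: 0.0511
grasp_force: 0.0
```

Emit:
drive_tool:
  increments:
    - [[0, 0, 0], [0, 0, 0], 0.3]
    - [[0, 0, 0], [0, 0, 0], 0.2]
    - [[0, 0, 0], [0, 0, 0], 0.1]
    - [[0, 0, 0], [0, 0, 0], 0]
    - [[0, 0, 0], [0, 0, 0], 0]
    - [[0, 0, 0], [0, 0, 0], 0]
    - [[0, 0, 0], [0, 0, 0], 0]

```text
clock: 4.28
eef_pos: [0.643, 0.0909, 0.1444]
tool_rot: [-0.395, 0.919, -0.0, 0.0]
ft_force: [0.4, 0.5, 0.7]
grip_width: 0.017
grasp_force: 58.5
```

```bash
cat > plan.py <<'E'
import numpy as np
from scipy.spatial.transform import Rotation as R
from scipy.optimize import brentq
C=np.array([.61697,-.05135]);Y=.18846
rot=lambda a:np.array([[np.cos(a),-np.sin(a)],[np.sin(a),np.cos(a)]])
def pin(th): return C+rot(Y)@np.array([-.129-.165*np.sin(th),.170-.165*np.cos(th)])
P0=np.array([.643,.0909,.1444]); d=P0[:2]-pin(0); rT=np.hypot(*d); a0=np.arctan2(d[1],d[0])-Y; hT=.0114
def pose(th,a,t): # door, bar dir in cabinet frame, tilt
    Rb=R.from_euler('z',a+Y)*R.from_euler('y',-t)
    return np.append(pin(th),.133)+Rb.apply([rT,0,hT]),Rb
def peg_cab(w): return rot(-Y)@(np.array(w)-C)
def goal(pegx,y=-.015):
    f=lambda th:np.hypot(*(np.array([pegx,y])-np.array([-.129-.165*np.sin(th),.170-.165*np.cos(th)])))-.146
    th=brentq(f,.3,1.1);v=np.array([pegx,y])-np.array([-.129-.165*np.sin(th),.170-.165*np.cos(th)])
    return th,np.arctan2(v[1],v[0])
def rows(way,n):
    """interpolate way[0]->..., print rounded rows with error diffusion"""
    p,r=pose(*way[0]);out=[]
    for w0,w1,k in zip(way,way[1:],n):
        for s in range(1,k+1):
            q,rb=pose(*(np.array(w0)+(np.array(w1)-w0)*s/k))
            dp=np.round((q-p)*1000*2)/2; dr=np.round(np.degrees((rb*r.inv()).as_rotvec()),1)
            p=p+dp/1000; r=R.from_rotvec(np.radians(dr))*r
            out.append([dp.tolist(),dr.tolist(),0])
    for i in range(0,len(out),8):print(out[i:i+8])
    print("end",p.round(4),r.as_quat().round(3))
E
python3 - <<'E'
from plan import *
print(rT,np.degrees(a0))
for w in[(.5279,-.0852),(.5272,-.0825)]:print(peg_cab(w))
for x in(-.094,-.09):print(goal(x))
rows([(0,a0,0),(0,a0,.18),(.66,0.05,.18)],[4,14])
E
```

```text
0.22294082870539236 35.62393207437996
[-0.09383459 -0.01656371]
[-0.09401636 -0.01378037]
(0.6554483947197213, np.float64(-0.3802786982362642))
(0.6319993479225479, np.float64(-0.36320774410627343))
[[[-0.5, -0.5, 10.0], [1.9, -1.8, 0.0], 0], [[-1.0, -1.0, 10.0], [1.8, -1.8, -0.0], 0], [[-1.0, -1.0, 10.0], [1.9, -1.7, 0.0], 0], [[-1.5, -1.5, 9.5], [1.9, -1.8, 0.0], 0], [[-1.5, -7.5, 0.0], [-0.0, -0.0, -2.3], 0], [[-1.5, -7.5, 0.0], [-0.0, -0.0, -2.4], 0], [[-2.0, -7.5, 0.0], [-0.0, -0.0, -2.3], 0], [[-2.0, -7.0, 0.0], [-0.0, -0.0, -2.4], 0]]
[[[-3.0, -7.0, 0.0], [-0.0, -0.0, -2.3], 0], [[-2.5, -7.0, 0.0], [-0.0, -0.0, -2.3], 0], [[-3.5, -6.5, 0.0], [-0.0, -0.0, -2.4], 0], [[-3.0, -6.5, 0.0], [-0.0, -0.0, -2.3], 0], [[-4.0, -6.5, 0.0], [-0.0, 0.0, -2.4], 0], [[-3.5, -6.0, 0.0], [-0.0, 0.0, -2.3], 0], [[-4.5, -6.0, 0.0], [-0.0, 0.0, -2.3], 0], [[-4.0, -5.5, 0.0], [-0.0, 0.0, -2.4], 0]]
[[[-4.5, -5.5, 0.0], [-0.0, 0.0, -2.3], 0], [[-5.0, -5.0, 0.0], [-0.0, 0.0, -2.4], 0]]
end [ 0.5945 -0.0041  0.1839] [ 0.011 -0.089  0.118  0.989]
```

Emit:
drive_tool:
  increments:
    - [[-0.5, -0.5, 10], [1.9, -1.8, 0], 0]
    - [[-1, -1, 10], [1.8, -1.8, 0], 0]
    - [[-1, -1, 10], [1.9, -1.7, 0], 0]
    - [[-1.5, -1.5, 9.5], [1.9, -1.8, 0], 0]
    - [[0, 0, 0], [0, 0, 0], 0]

```text
clock: 4.7
eef_pos: [0.6392, 0.0859, 0.1863]
tool_rot: [-0.393, 0.915, 0.035, 0.085]
ft_force: [-0.4, 0.3, -0.7]
grip_width: 0.0171
grasp_force: 58.6
```

Emit:
drive_tool:
  increments:
    - [[-1.5, -7.5, 0], [0, 0, -2.3], 0]
    - [[-1.5, -7.5, 0], [0, 0, -2.4], 0]
    - [[-2, -7.5, 0], [0, 0, -2.3], 0]
    - [[-2, -7, 0], [0, 0, -2.4], 0]
    - [[-3, -7, 0], [0, 0, -2.3], 0]
    - [[-2.5, -7, 0], [0, 0, -2.3], 0]
    - [[-3.5, -6.5, 0], [0, 0, -2.4], 0]

```text
clock: 5.28
eef_pos: [0.6243, 0.0372, 0.184]
tool_rot: [-0.259, 0.962, 0.023, 0.088]
ft_force: [3.0, 1.2, 0.0]
grip_width: 0.017
grasp_force: 58.6
```

Lift is fine; I continue opening.

Emit:
drive_tool:
  increments:
    - [[-3, -6.5, 0], [0, 0, -2.3], 0]
    - [[-4, -6.5, 0], [0, 0, -2.4], 0]
    - [[-3.5, -6, 0], [0, 0, -2.3], 0]
    - [[-4.5, -6, 0], [0, 0, -2.3], 0]
    - [[-4, -5.5, 0], [0, 0, -2.4], 0]
    - [[-4.5, -5.5, 0], [0, 0, -2.3], 0]
    - [[-5, -5, 0], [0, 0, -2.4], 0]
    - [[0, 0, 0], [0, 0, 0], 0]

```text
clock: 5.95
eef_pos: [0.5948, -0.0043, 0.184]
tool_rot: [-0.119, 0.989, 0.01, 0.09]
ft_force: [2.5, 0.6, -0.9]
grip_width: 0.017
grasp_force: 58.6
```

Run:
```python
from plan import *
th,a=goal(-.094);print(th,a)
rows([(.66,.05,.18),(th,a,.18),(th,a,.09)],[12,4])
print(pose(th,a,0)[0],pose(th,a,.062)[0])
```

```text
0.6554483947197213 -0.3802786982362642
[[[2.0, -7.5, 0.0], [-0.0, 0.0, -2.1], 0], [[1.0, -8.0, 0.0], [0.0, 0.0, -2.0], 0], [[1.5, -7.5, 0.0], [0.0, 0.0, -2.1], 0], [[1.0, -8.0, 0.0], [0.0, 0.0, -2.0], 0], [[0.5, -7.5, 0.0], [0.0, -0.0, -2.1], 0], [[0.5, -8.0, 0.0], [0.0, 0.0, -2.0], 0], [[0.0, -7.5, 0.0], [0.0, -0.0, -2.1], 0], [[-0.0, -8.0, 0.0], [0.0, -0.0, -2.0], 0]]
[[[-0.5, -8.0, -0.0], [0.0, 0.0, -2.1], 0], [[-1.0, -7.5, 0.0], [0.0, -0.0, -2.0], 0], [[-1.0, -8.0, -0.0], [0.0, -0.0, -2.1], 0], [[-1.0, -7.5, -0.0], [0.0, 0.0, -2.1], 0], [[1.0, -0.5, -5.0], [0.2, 1.3, 0.0], 0], [[1.0, 0.0, -5.0], [0.3, 1.2, 0.0], 0], [[0.5, -0.0, -5.0], [0.2, 1.3, 0.0], 0], [[1.0, -0.5, -4.5], [0.3, 1.3, 0.0], 0]]
end [ 0.6011 -0.0982  0.1646] [-0.004 -0.044 -0.096  0.994]
[ 0.60297424 -0.09836332  0.1444    ] [ 0.60186034 -0.09814699  0.15819157]
```

Emit:
drive_tool:
  increments:
    - [[2, -7.5, 0], [0, 0, -2.1], 0]
    - [[1, -8, 0], [0, 0, -2], 0]
    - [[1.5, -7.5, 0], [0, 0, -2.1], 0]
    - [[1, -8, 0], [0, 0, -2], 0]
    - [[0.5, -7.5, 0], [0, 0, -2.1], 0]
    - [[0.5, -8, 0], [0, 0, -2], 0]
    - [[0, -7.5, 0], [0, 0, -2.1], 0]
    - [[0, -8, 0], [0, 0, -2], 0]

```text
clock: 6.62
eef_pos: [0.6013, -0.0668, 0.1838]
tool_rot: [0.024, 0.996, -0.002, 0.09]
ft_force: [2.5, -0.7, 1.0]
grip_width: 0.0168
grasp_force: 58.6
```

Emit:
drive_tool:
  increments:
    - [[-0.5, -8, 0], [0, 0, -2.1], 0]
    - [[-1, -7.5, 0], [0, 0, -2], 0]
    - [[-1, -8, 0], [0, 0, -2.1], 0]
    - [[-1, -7.5, 0], [0, 0, -2.1], 0]
    - [[0, 0, 0], [0, 0, 0], 0]

```text
clock: 7.03
eef_pos: [0.5973, -0.0985, 0.1838]
tool_rot: [0.097, 0.991, -0.009, 0.09]
ft_force: [3.1, -0.8, -0.6]
grip_width: 0.0173
grasp_force: 58.6
```

Run:
```python
from h import *
from scipy.spatial.transform import Rotation as R
o=get_obs();print(o["eef_pos"].round(4),o["ft_force"].round(2),R.from_quat(o["tool_rot"]).as_matrix().round(3).tolist())
for n in("top","scene"):
    c=camera(n);save(c,n+"2.png")
    x,y=map(int,px(c,[.53,-.085,.15]));print(n,x,y);a=c["image"][:,:,::-1][y-35:y+35,x-35:x+35]
    cv2.imwrite(f"pics/{n}2c.png",cv2.resize(a,(400,400),interpolation=cv2.INTER_CUBIC))
cv2.imwrite("pics/both2.png",np.hstack([cv2.imread(f"pics/{n}2c.png") for n in("top","scene")]))
```

```text
[ 0.5973 -0.0985  0.1838] [ 3.1  -0.84 -0.57] [[-0.965, 0.193, 0.176], [0.19, 0.981, -0.035], [-0.179, -0.001, -0.984]]
top 297 195
scene 258 213
```

View pics/both2.png

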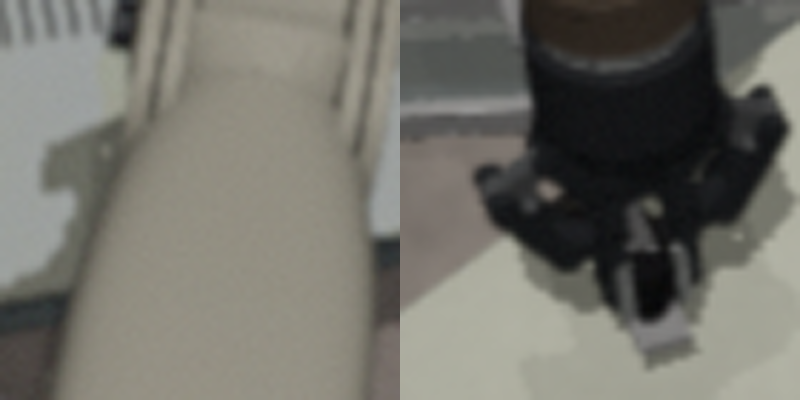

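Both views of the peg are blocked by the arm, so I go by feel. Lowering to a hover, then small steps.

Emit:
drive_tool:
  increments:
    - [[1, -0.5, -5], [0.2, 1.3, 0], 0]
    - [[1, 0, -5], [0.3, 1.2, 0], 0]
    - [[0.5, 0, -5], [0.2, 1.3, 0], 0]
    - [[1, 0, -3], [0.2, 0.8, 0], 0]
    - [[0, 0, 0], [0, 0, 0], 0]
    - [[0, 0, 0], [0, 0, 0], 0]

```text
clock: 7.63
eef_pos: [0.6011, -0.0974, 0.1648]
tool_rot: [0.095, 0.994, -0.004, 0.048]
ft_force: [2.7, -1.0, -0.6]
grip_width: 0.0169
grasp_force: 58.7
```

Emit:
drive_tool:
  increments:
    - [[0, 0, -1], [0, 0.3, 0], 0]
    - [[0, 0, -1], [0, 0.3, 0], 0]
    - [[0, 0, -1], [0, 0.3, 0], 0]
    - [[0, 0, -1], [0, 0.3, 0], 0]
    - [[0, 0, 0], [0, 0, 0], 0]

```text
clock: 8.05
eef_pos: [0.601, -0.0975, 0.1617]
tool_rot: [0.095, 0.995, -0.006, 0.038]
ft_force: [2.9, -1.0, -0.5]
grip_width: 0.0171
grasp_force: 58.6
```

Emit:
drive_tool:
  increments:
    - [[0.5, -0.5, -1], [0, 0.3, 0], 0]
    - [[0.5, 0, -1], [0, 0.3, 0], 0]
    - [[0, 0, -1], [0, 0.3, 0], 0]
    - [[0, 0, 0], [0, 0, 0], 0]

```text
clock: 8.38
eef_pos: [0.602, -0.0981, 0.1585]
tool_rot: [0.095, 0.995, -0.006, 0.03]
ft_force: [1.7, -0.1, -0.4]
grip_width: 0.0169
grasp_force: 58.6
```

Emit:
drive_tool:
  increments:
    - [[0, 0, -1], [0, 0.3, 0], 0]
    - [[0, 0, 0], [0, 0, 0], 0]

```text
clock: 8.55
eef_pos: [0.602, -0.0981, 0.1576]
tool_rot: [0.095, 0.995, -0.007, 0.028]
ft_force: [2.7, -0.8, 0.2]
grip_width: 0.0174
grasp_force: 58.6
```

Emit:
drive_tool:
  increments:
    - [[0, 0, -1], [0, 0.3, 0], 0]
    - [[0, 0, 0], [0, 0, 0], 0]

```text
clock: 8.72
eef_pos: [0.602, -0.098, 0.1566]
tool_rot: [0.095, 0.995, -0.007, 0.025]
ft_force: [3.1, -0.6, -0.5]
grip_width: 0.0165
grasp_force: 58.6
```

Emit:
drive_tool:
  increments:
    - [[0, 0, -1], [0, 0.3, 0], 0]
    - [[0, 0, 0], [0, 0, 0], 0]

```text
clock: 8.88
eef_pos: [0.602, -0.0981, 0.1556]
tool_rot: [0.095, 0.995, -0.007, 0.023]
ft_force: [2.1, -1.0, -1.2]
grip_width: 0.0169
grasp_force: 58.6
```

Emit:
drive_tool:
  increments:
    - [[0, 0, -1], [0, 0.3, 0], 0]
    - [[0, 0, 0], [0, 0, 0], 0]

```text
clock: 9.05
eef_pos: [0.602, -0.098, 0.1546]
tool_rot: [0.095, 0.995, -0.007, 0.02]
ft_force: [2.0, -1.6, -0.9]
grip_width: 0.0167
grasp_force: 58.6
```

Emit:
drive_tool:
  increments:
    - [[0, 0, -1], [0, 0.3, 0], 0]
    - [[0, 0, 0], [0, 0, 0], 0]

```text
clock: 9.22
eef_pos: [0.602, -0.098, 0.1536]
tool_rot: [0.095, 0.995, -0.008, 0.017]
ft_force: [3.2, -0.4, -0.7]
grip_width: 0.0171
grasp_force: 58.6
```

Emit:
drive_tool:
  increments:
    - [[0, 0, -1], [0, 0.3, 0], 0]
    - [[0.2, 0, -1], [0, 0.3, 0], 0]
    - [[0, 0, 0], [0, 0, 0], 0]

```text
clock: 9.47
eef_pos: [0.6022, -0.098, 0.1515]
tool_rot: [0.095, 0.995, -0.008, 0.012]
ft_force: [2.5, -0.9, -1.4]
grip_width: 0.0168
grasp_force: 58.6
```

Emit:
drive_tool:
  increments:
    - [[0.2, 0, -1], [0, 0.3, 0], 0]
    - [[0.2, 0, -1], [0, 0.3, 0], 0]
    - [[0, 0, 0], [0, 0, 0], 0]

```text
clock: 9.72
eef_pos: [0.6026, -0.0981, 0.1494]
tool_rot: [0.095, 0.995, -0.009, 0.007]
ft_force: [2.5, 0.2, -2.0]
grip_width: 0.017
grasp_force: 58.6
```

Emit:
drive_tool:
  increments:
    - [[0, 0, -1], [0, 0.2, 0], 0]
    - [[0.2, 0, -1], [0, 0.2, 0], 0]
    - [[0, 0, 0], [0, 0, 0], 0]

```text
clock: 9.97
eef_pos: [0.6027, -0.0981, 0.1489]
tool_rot: [0.095, 0.995, -0.009, 0.004]
ft_force: [0.2, -0.6, 4.0]
grip_width: 0.0166
grasp_force: 59.6
```

Something resists at 0.149, about 4 mm high at the knob. The spring pull has also gone from the wrist, so the hole rim is already bearing on the peg. I shift slightly away from the cabinet along the bar and feel again.

Emit:
drive_tool:
  increments:
    - [[0, 0, 1], [0, 0, 0], 0]
    - [[-0.5, 0, 0], [0, 0, 0], 0]
    - [[-0.5, 0, 0], [0, 0, 0], 0]
    - [[0, 0, 0], [0, 0, 0], 0]

```text
clock: 10.3
eef_pos: [0.6024, -0.0981, 0.149]
tool_rot: [0.095, 0.995, -0.009, 0.005]
ft_force: [3.8, -1.3, 0.7]
grip_width: 0.0168
grasp_force: 58.8
```

Emit:
drive_tool:
  increments:
    - [[0, 0, -0.5], [0, 0, 0], 0]
    - [[0, 0, -0.5], [0, 0, 0], 0]
    - [[0, 0, 0], [0, 0, 0], 0]

```text
clock: 10.55
eef_pos: [0.6025, -0.0982, 0.1489]
tool_rot: [0.095, 0.995, -0.009, 0.005]
ft_force: [3.0, -0.9, 3.6]
grip_width: 0.0172
grasp_force: 59.3
```

Run:
```python
from h import *
from plan import *
o=get_obs();c=camera("scene");save(c,"scene3.png")
x0,y0=230,165;k=10
im=cv2.resize(c["image"][:,:,::-1][y0:y0+60,x0:x0+80].copy(),(800,600),interpolation=cv2.INTER_CUBIC)
th,a=goal(-.094)
for t,col in((0,(0,255,0)),(.02,(0,255,255)),(.062,(0,0,255))):
    Rb=R.from_euler('z',a+Y)*R.from_euler('y',-t)
    P=[np.append(pin(th),.133)+Rb.apply(q) for q in([.15,-.012,.005],[.2405,-.012,.005],[.2405,.012,.005],[.15,.012,.005])]
    pts=np.array([(px(c,q)-[x0,y0]+.5)*k for q in P]).astype(int);cv2.polylines(im,[pts],False,col,1)
cv2.imwrite("pics/ov3.png",im);print(o["eef_pos"],o["joint_pos"].round(3))
```

```text
[ 0.6024854  -0.09818204  0.14891729] [-0.153  0.494  0.158  1.224 -0.017  0.037]
```

View pics/ov3.png

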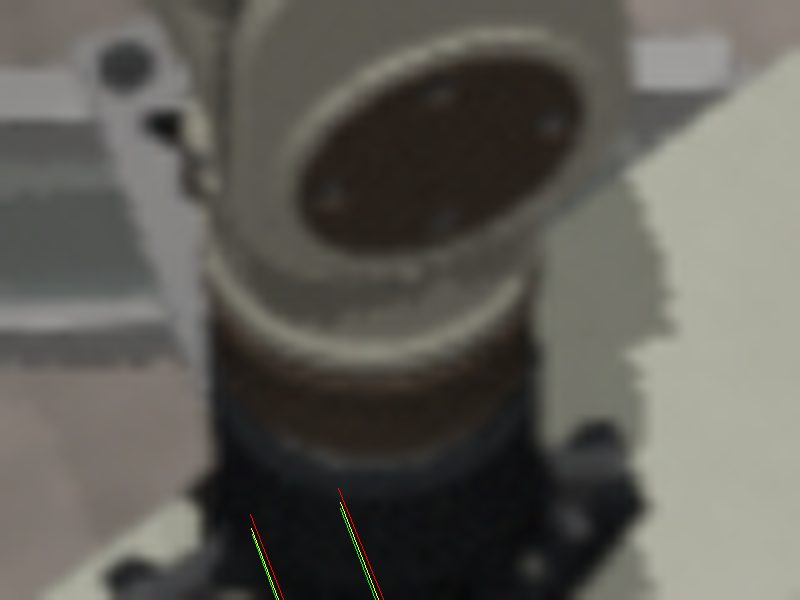

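Run:
```python
from h import *
from plan import *
c=camera("scene");x0,y0=230,165;k=10
print("pin pred px",[(px(c,np.append(pin(t),.140))-[x0,y0]+.5)*k for t in(.62,.655,.69)], "first pic pred", px(c,np.append(pin(0),.140)),"seen",(190+200/3,150+156/3))
x0,y0=225,195
im=cv2.resize(c["image"][:,:,::-1][y0:y0+60,x0:x0+80].copy(),(800,600),interpolation=cv2.INTER_CUBIC)
th,a=goal(-.094)
for t,col in((0,(0,255,0)),(.062,(0,0,255))):
    Rb=R.from_euler('z',a+Y)*R.from_euler('y',-t)
    P=[np.append(pin(th),.133)+Rb.apply(q) for q in([.15,-.012,.005],[.242,-.012,.005],[.242,.012,.005],[.15,.012,.005])]
    pts=np.array([(px(c,q)-[x0,y0]+.5)*k for q in P]).astype(int);cv2.polylines(im,[pts],False,col,1)
cv2.imwrite("pics/ov4.png",im)
```

```text
pin pred px [array([128.67264296,  86.85548913]), array([127.89157803,  69.56294502]), array([127.85439611,  52.3084671 ])] first pic pred [256.03999161 202.03472875] seen (256.6666666666667, 202.0)
```

View pics/ov4.png

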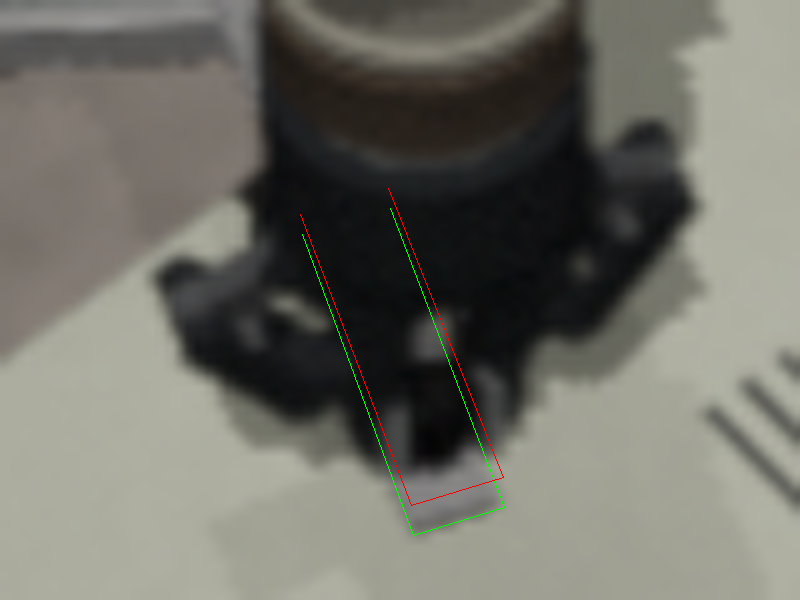

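The pin sits where predicted (door about 0.66), and the tail lies between the flat and on-peg-top outlines, so tilt is about 0.02. I back off slightly and probe sideways to see whether the peg is inside the hole.

Emit:
drive_tool:
  increments:
    - [[0, 0, 2.5], [0, 0, 0], 0]
    - [[0, 0, 0], [0, 0, 0], 0]
    - [[0, 1, 0], [0, 0, 0], 0]
    - [[0, 1, 0], [0, 0, 0], 0]
    - [[0, 1, 0], [0, 0, 0], 0]
    - [[0, 0, 0], [0, 0, 0], 0]

```text
clock: 11.15
eef_pos: [0.6015, -0.0959, 0.1497]
tool_rot: [0.095, 0.995, -0.01, 0.003]
ft_force: [3.6, -3.7, -3.2]
grip_width: 0.0169
grasp_force: 58.6
```

Emit:
drive_tool:
  increments:
    - [[0, -1.5, 0], [0, 0, 0], 0]
    - [[0, -1.5, 0], [0, 0, 0], 0]
    - [[0, -1, 0], [0, 0, 0], 0]
    - [[0, -1, 0], [0, 0, 0], 0]
    - [[0, -1, 0], [0, 0, 0], 0]
    - [[0, 0, 0], [0, 0, 0], 0]

```text
clock: 11.65
eef_pos: [0.6016, -0.1004, 0.1502]
tool_rot: [0.095, 0.995, -0.008, 0.004]
ft_force: [3.1, 1.7, -1.8]
grip_width: 0.0168
grasp_force: 58.7
```

Emit:
drive_tool:
  increments:
    - [[0, 1.5, 0], [0, 0, 0], 0]
    - [[0, 1.5, 0], [0, 0, 0], 0]
    - [[0.5, 0, 0], [0, 0, 0], 0]
    - [[0, 0, 0], [0, 0, 0], 0]

```text
clock: 11.98
eef_pos: [0.6023, -0.0982, 0.1504]
tool_rot: [0.095, 0.995, -0.009, 0.004]
ft_force: [3.0, -1.1, -2.2]
grip_width: 0.017
grasp_force: 58.8
```

There are walls at y = -0.0959 and y = -0.1004 with the centre at -0.0982, so the peg is in the hole. I touch down lightly and open the fingers a little, so the bar can settle under its own weight.

Emit:
drive_tool:
  increments:
    - [[0, 0, -0.5], [0, 0, 0], 0]
    - [[0, 0, -0.5], [0, 0, 0], 0]
    - [[0, 0, 0], [0, 0, 0], 0]
    - [[0, 0, 0], [0, 0, 0], 0]

```text
clock: 12.32
eef_pos: [0.6022, -0.0982, 0.1493]
tool_rot: [0.095, 0.995, -0.009, 0.004]
ft_force: [2.1, -0.7, -0.4]
grip_width: 0.0171
grasp_force: 58.8
```

Emit:
drive_tool:
  increments:
    - [[0, 0, 0], [0, 0, 0], 0.3]
    - [[0, 0, 0], [0, 0, 0], 0.3]
    - [[0, 0, 0], [0, 0, 0], 0.3]
    - [[0, 0, 0], [0, 0, 0], 0.3]
    - [[0, 0, 0], [0, 0, 0], 0.3]

```text
clock: 12.73
eef_pos: [0.6019, -0.098, 0.1492]
tool_rot: [0.095, 0.995, -0.009, 0.004]
ft_force: [0.5, -0.3, -0.1]
grip_width: 0.0256
grasp_force: 0.0
```

Emit:
drive_tool:
  increments:
    - [[0, 0, 0], [0, 0, 0], 0.6]
    - [[0, 0, 0], [0, 0, 0], 0.6]
    - [[0, 0, 0], [0, 0, 0], 0.6]
    - [[0, 0, 15], [0, 0, 0], 0.6]
    - [[0, 0, 25], [0, 0, 0], 0.6]
    - [[0, 0, 35], [0, 0, 0], 0.6]
    - [[0, 0, 35], [0, 0, 0], 0.6]

```text
clock: 13.32
eef_pos: [0.6014, -0.0979, 0.2595]
tool_rot: [0.095, 0.995, -0.009, 0.002]
ft_force: [0.8, -0.8, 0.2]
grip_width: 0.0513
grasp_force: 0.0
```

Emit:
drive_tool:
  increments:
    - [[0, 40, 10], [0, 0, 0], 0.6]
    - [[0, 40, 0], [0, 0, 0], 0.6]
    - [[0, 40, 0], [0, 0, 0], 0.6]
    - [[-20, 40, 0], [0, 0, 0], 0.6]
    - [[-40, 40, 0], [0, 0, 0], 0.6]
    - [[-40, 40, 0], [0, 0, 0], 0.6]
    - [[-40, 40, 0], [0, 0, 0], 0.6]
    - [[0, 0, 0], [0, 0, 0], 0.6]

```text
clock: 13.98
eef_pos: [0.4903, 0.1519, 0.2697]
tool_rot: [0.091, 0.996, -0.008, 0.002]
ft_force: [0.6, -0.9, 0.2]
grip_width: 0.0515
grasp_force: 0.0
```

```bash
cat > look.py <<'E'
from h import *
from plan import *
import sys
o=get_obs();print(o["eef_pos"],o["ft_force"])
th,a=goal(-.094);ims=[]
for n,(x0,y0,k) in dict(top=(250,165,5),scene=(215,165,5)).items():
    c=camera(n);save(c,n+sys.argv[1]+".png")
    im=cv2.resize(c["image"][:,:,::-1][y0:y0+80,x0:x0+80].copy(),(400,400),interpolation=cv2.INTER_CUBIC)
    im2=im.copy()
    for t,col in((0,(0,200,0)),(.062,(0,0,255))):
        Rb=R.from_euler('z',a+Y)*R.from_euler('y',-t)
        P=[np.append(pin(th),.133)+Rb.apply(q) for q in([.15,-.012,.005],[.242,-.012,.005],[.242,.012,.005],[.15,.012,.005])]
        cv2.polylines(im2,[np.array([(px(c,q)-[x0,y0]+.5)*k for q in P]).astype(int)],False,col,1)
    ims.append(im2)
cv2.imwrite(f"pics/ov{sys.argv[1]}.png",np.hstack(ims))
E
python3 look.py 5
```

```text
[0.49026706 0.15189888 0.26974583] [ 0.59819308 -0.93402603  0.24005301]
```

View pics/ov5.png

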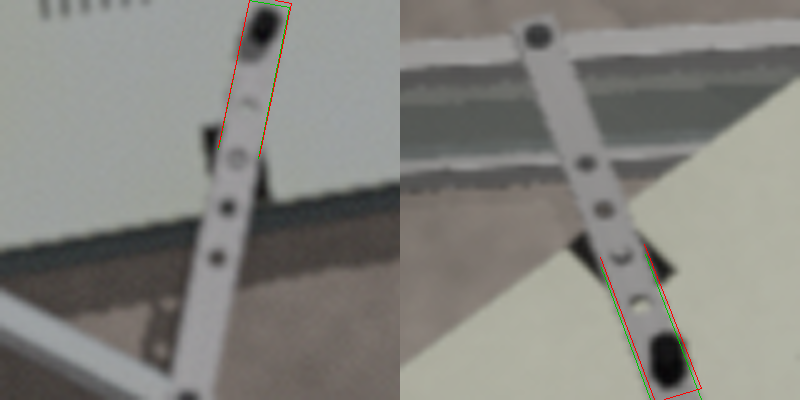

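The third hole is on the peg and the door is held open. To check that it is fully home, I touch the knob's top with closed fingertips. Contact at z≈0.172 would mean flat; about 0.176 would mean 0.02 rad of tilt.

Emit:
drive_tool:
  increments:
    - [[40, -40, 0], [0, 0, 0], 0]
    - [[40, -40, 0], [0, 0, 0], 0]
    - [[32, -40, 0], [0, 0, 0], 0]
    - [[0, -40, 0], [0, 0, 0], 0]
    - [[0, -40, 0], [0, 0, 0], 0]
    - [[0, -40, 0], [0, 0, 0], 0]
    - [[0, -10, 0], [0, 0, 0], 0]
    - [[0, 0, 0], [0, 0, 0], 0]

```text
clock: 14.75
eef_pos: [0.5805, -0.0789, 0.2688]
tool_rot: [0.099, 0.995, -0.009, 0.004]
ft_force: [-1.1, 1.0, -0.4]
grip_width: -0.0
grasp_force: 0.0
```

Emit:
drive_tool:
  increments:
    - [[0, 0, -30], [0, 0, 0], 0]
    - [[0, 0, -30], [0, 0, 0], 0]
    - [[0, 0, -20], [0, 0, 0], 0]
    - [[0, 0, -6], [0, 0, 0], 0]
    - [[0, 0, 0], [0, 0, 0], 0]
    - [[0, 0, 0], [0, 0, 0], 0]

```text
clock: 15.25
eef_pos: [0.5808, -0.0735, 0.1841]
tool_rot: [0.095, 0.995, -0.009, 0.004]
ft_force: [-0.1, -0.4, 0.8]
grip_width: 0.0001
grasp_force: 0.0
```

Emit:
drive_tool:
  increments:
    - [[0, 0, 10], [0, 0, 0], 0]
    - [[11, -12, 0], [0, 0, 0], 0]
    - [[11, -12, 0], [0, 0, 0], 0]
    - [[0, 0, 0], [0, 0, 0], 0]
    - [[0, 0, -6], [0, 0, 0], 0]
    - [[0, 0, -6], [0, 0, 0], 0]
    - [[0, 0, 0], [0, 0, 0], 0]
    - [[0, 0, 0], [0, 0, 0], 0]

```text
clock: 15.92
eef_pos: [0.6013, -0.0972, 0.1808]
tool_rot: [0.095, 0.995, -0.009, 0.003]
ft_force: [-1.1, -0.6, -0.2]
grip_width: 0.0002
grasp_force: 0.0
```

Emit:
drive_tool:
  increments:
    - [[0, 0, -1], [0, 0, 0], 0]
    - [[0, 0, -1], [0, 0, 0], 0]
    - [[0, 0, -1], [0, 0, 0], 0]
    - [[0, 0, 0], [0, 0, 0], 0]

```text
clock: 16.25
eef_pos: [0.6021, -0.0978, 0.1782]
tool_rot: [0.095, 0.995, -0.009, 0.004]
ft_force: [0.7, 0.4, 0.1]
grip_width: 0.0004
grasp_force: 0.0
```

Emit:
drive_tool:
  increments:
    - [[0, 0, -1], [0, 0, 0], 0]
    - [[0, 0, -1], [0, 0, 0], 0]
    - [[0, 0, 0], [0, 0, 0], 0]

```text
clock: 16.5
eef_pos: [0.6021, -0.0979, 0.1761]
tool_rot: [0.095, 0.995, -0.009, 0.004]
ft_force: [0.6, -0.2, 1.0]
grip_width: -0.0001
grasp_force: 0.0
```

Emit:
drive_tool:
  increments:
    - [[0, 0, -1], [0, 0, 0], 0]
    - [[0, 0, 0], [0, 0, 0], 0]
    - [[0, 0, 0], [0, 0, 0], 0]

```text
clock: 16.75
eef_pos: [0.6022, -0.0979, 0.1752]
tool_rot: [0.095, 0.995, -0.009, 0.004]
ft_force: [0.1, -0.3, 0.4]
grip_width: -0.0002
grasp_force: 0.0
```

Emit:
drive_tool:
  increments:
    - [[0, 0, -1], [0, 0, 0], 0]
    - [[0, 0, 0], [0, 0, 0], 0]
    - [[0, 0, 0], [0, 0, 0], 0]

```text
clock: 17.0
eef_pos: [0.6022, -0.0979, 0.1743]
tool_rot: [0.095, 0.995, -0.009, 0.004]
ft_force: [-1.6, -0.7, -0.5]
grip_width: -0.0002
grasp_force: 0.0
```

Emit:
drive_tool:
  increments:
    - [[0, 0, -1], [0, 0, 0], 0]
    - [[0, 0, 0], [0, 0, 0], 0]
    - [[0, 0, 0], [0, 0, 0], 0]

```text
clock: 17.25
eef_pos: [0.6021, -0.0979, 0.1732]
tool_rot: [0.095, 0.995, -0.009, 0.004]
ft_force: [-0.3, 0.4, -0.4]
grip_width: 0.0001
grasp_force: 0.0
```

Emit:
drive_tool:
  increments:
    - [[0, 0, -1], [0, 0, 0], 0]
    - [[0, 0, 0], [0, 0, 0], 0]
    - [[0, 0, 0], [0, 0, 0], 0]

```text
clock: 17.5
eef_pos: [0.6022, -0.0979, 0.1723]
tool_rot: [0.095, 0.995, -0.009, 0.004]
ft_force: [-0.1, 0.6, -0.0]
grip_width: -0.0001
grasp_force: 0.0
```

Emit:
drive_tool:
  increments:
    - [[0, 0, -0.5], [0, 0, 0], 0]
    - [[0, 0, -0.5], [0, 0, 0], 0]
    - [[0, 0, 0], [0, 0, 0], 0]

```text
clock: 17.75
eef_pos: [0.6023, -0.0979, 0.1721]
tool_rot: [0.095, 0.995, -0.009, 0.004]
ft_force: [-1.6, 0.5, 4.0]
grip_width: -0.0001
grasp_force: 2.1
```

Emit:
drive_tool:
  increments:
    - [[0, 0, -0.5], [0, 0, 0], 0]
    - [[0, 0, -0.5], [0, 0, 0], 0]
    - [[0, 0, 0], [0, 0, 0], 0]

```text
clock: 18.0
eef_pos: [0.6023, -0.0979, 0.172]
tool_rot: [0.095, 0.995, -0.009, 0.005]
ft_force: [-3.0, 0.2, 9.2]
grip_width: -0.0001
grasp_force: 4.2
```

Contact at exactly 0.172, so the bar is flat and fully home. I retreat and hand in.

Emit:
drive_tool:
  increments:
    - [[0, 0, 10], [0, 0, 0], 0]
    - [[0, 0, 30], [0, 0, 0], 0]
    - [[0, 0, 35], [0, 0, 0], 0]
    - [[0, 30, 20], [0, 0, 0], 0]
    - [[0, 40, 0], [0, 0, 0], 0]
    - [[-20, 40, 0], [0, 0, 0], 0]
    - [[-30, 30, 0], [0, 0, 0], 0]
    - [[0, 0, 0], [0, 0, 0], 0]

```text
clock: 18.67
eef_pos: [0.5487, 0.0436, 0.2645]
tool_rot: [0.092, 0.996, -0.008, 0.0]
ft_force: [0.4, -0.7, -0.3]
grip_width: 0.0
grasp_force: 0.0
```

Emit:
drive_tool:
  increments:
    - [[0, 0, 0], [0, 0, 0], 0]
    - [[0, 0, 0], [0, 0, 0], 0]
    - [[0, 0, 0], [0, 0, 0], 0]
    - [[0, 0, 0], [0, 0, 0], 0]

```text
clock: 19.0
eef_pos: [0.5551, 0.0378, 0.2654]
tool_rot: [0.096, 0.995, -0.009, 0.004]
ft_force: [1.1, -0.1, 0.7]
grip_width: 0.0002
grasp_force: 0.0
```

```bash
python3 look.py 6; python3 -c "
import cv2,numpy as np
a=cv2.imread('pics/scene5.png')[165:245,215:262].astype(int);b=cv2.imread('pics/scene6.png')[165:245,215:262].astype(int);print(abs(a-b).mean(),abs(a-b).max())"
```

```text
[0.55508027 0.0377874  0.26536433] [ 1.12516304 -0.09072923  0.66548191]
1.583599290780142 11
```

The picture is unchanged from the earlier check, so the bar has not moved.

```bash
python3 -c "from workcell import job_done;print(job_done())"
```

```text
the job is handed in; nothing more can be done
None
```

The bar's third hole is over the peg, with the bar flat and fully home (checked by touching the knob's top) and holding the door open at about 0.66 rad; I let go, backed the arm clear and handed the job in, but no verdict came back.

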